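# Strip and reset the bun filler for its next jar

## Robot

A 7-joint arm with a two-finger parallel gripper is mounted at the origin on a cart in front of the work surface, level with it; the furniture and walls round the work are solid. World frame = base frame: x ahead of the robot, y to its left, z up, the work surface at z = 0. Lengths are in m, angles in rad, forces in N, time in s.
With the tool pointing down it reaches from about 0.4 to 0.925 m from the base axis. Payload 4.1 kg.
Tool frame: the origin (TCP) lies midway between the tips of the shut fingers; the grasp point (between the pads) lies r.pinch_z behind it (r.pinch_z is the distance from the TCP to the grasp point, in m); z points along the fingers, y is the line along which they close (so a half turn about z gives the same grasp; the last joint's range is limited). The gripper opens to 85 mm and grips with 20 to 120 N. Pads are 22 mm wide; open, the fingers measure 114 mm over their backs; the gripper's body (76 mm by 85 mm) begins 54 mm behind the grasp point. The pads swing forward as they close: fully open they stand 13 mm farther back than shut.
Start: joints at [1.217, 0.398, 0.045, 1.537, -0.019, 1.207, -0.051], TCP at [0.164, -0.629, 0.231] pointing down, gripper open.
Joint ranges: [-2.82, 2.82], [-0.49, 2.23], [-1.37, 1.46], [0, 2.46], [-1.36, 4.5], [0.23, 2], [-2.94, 2.94]. Speed limits (rad/s): [2.57, 2.57, 3.14, 3.14, 3.14, 3.14, 3.14].

## Interface

Orientations are given as [roll, pitch, yaw] about the fixed x, y, z axes, in that order (R = Rz(yaw) Ry(pitch) Rx(roll)).
In Python, from workcell import r gives the robot as it stands.
- The arm moves only by the tool shift_gripper, called after "Call:" by a JSON object that holds its "api" and its "payload", one argument or row to a line. Schema: {"type":"object","properties":{"increments":{"type":"array","items":{"type":"number"},"minItems":6,"maxItems":60},"finger_gap":{"type":"number"},"force":{"type":"number"},"only":{"type":"string"},"quiet":{"type":"boolean"},"lines":{"type":"string"}},"required":["increments"],"additionalProperties":false}. increments is one flat list of numbers that holds 1 to 10 rows one after another, with no inner brackets; each row has 6 numbers: dx, dy, dz in a scale on which 1.0 is 1 m, then a rotation vector rx, ry, rz in shares of pi rad (1.0 is pi rad); each row is the pose to reach, as a shift and turn from the pose commanded when the call began, along the tool's axes at that moment; what a row does not reach only later rows make up. A row lasts 1/8 s, in which the tool goes at most 0.0625 m and 0.188 rad, less where a joint would pass 70% of its speed; a pose out of reach is approached as far as the arm can. finger_gap is the finger opening in m, set as the call begins (left out keeps the last). The fingers move at their own pace and stop on an object; force is the grip in N (left out, the last holds). Time passes only in rows, so rows that do not move let the fingers close. The tool returns the time, the measured TCP pose, the force, the opening and the grip force at its end. only (a regular expression) keeps the lines of the reply that match it, lines (a string "A,B") keeps lines A to B, and quiet returns only ok. Shift and turn numbers lie between -1 and 1, and a call with a number outside is refused. Input that does not fit is refused with a message, and nothing moves.
- r.observe(): the state, without advancing time (a new reading comes with each control period).
- r.grab_frame(name): name is "scene" or "top"; returns the picture (480x640x3 uint8, blue, green, red); there is no depth.
- r.camera_info(name): a dict with "K" (3x3 intrinsics, pixels), "dist_coeffs" ([k1, k2, p1, p2, k3] as OpenCV has them; the pictures are not rectified), "world_from_camera" (4x4, takes a point from camera to world coordinates). Camera axes: x right, y up, looking along -z (the intrinsics and any distortion apply to the point x, -y, -z); pixel columns grow to the right and rows downward; lengths in m; the calibration is good to about 2 mm. A picture is of the moment at which its call begins. camera_info takes no time and is no camera call.
- r.sign_off(): hands the job in; it is judged then, once.
The state is a dict: "time_s": time; "qpos": joint angles; "qvel": joint speeds; "joint_torque": joint torques, N m; "position": TCP position; "ee_rot": TCP orientation; "contact_force": force on the tool from outside, world axes, zero at the start; "moment": the same for the moment, N m; "width": finger opening in m; "grasp_force": force on a finger pad.
Only numpy, scipy, OpenCV 4.12 (cv2) and the standard library are available. Lean on these libraries where they do the work, as an engineer would, in place of code of your own. Each camera call takes 0.05 s, during which the arm holds its last target. There are 200 camera calls.

## Task

The bun filler has run empty. First unclip its nozzle, holding both release buttons in while you draw it straight out of the socket, and lay it flat in the black tray beside the used jam jar without dropping it; then throw the weighted pawl back off the ratchet bar so that it stays up, and draw the plunger rod back to its stop, ready for filling. Leave the buns, muffin, jars, mug and tray where they are.

Things in the scene. Friction and masses are not known exactly. Their poses are not given: they have to be found in the camera images.
- filler: Bench bun filler fixed to the sideboard; level steel barrel, axis 75 mm up. Origin: on the sideboard under the axis; y along the barrel to the nozzle, z up. Along y (mm): barrel -12 to 78 (53 wide), socket sleeve 78 to 104 (44 wide, top 89 up), 24 wide chin under the collar to 132, rear end plate at -16 (56 wide, top 106 up), bar between cheeks at -64 (34 wide, top 108 up). Base 104 wide.
- socket (a point): Centre of the socket sleeve's mouth, on the barrel axis. Axes as the filler: the nozzle pulls out along +y. Clipped in, the nozzle's origin is at y = +17 mm here; two catches hold it unless both buttons are in, until it has been drawn 16 mm out; the plug is clear of the sleeve after 22 mm.
- nozzle: Clip-on nozzle, 0.1 kg, 108 mm long: black collar 41 wide (x), 30 long (y), 24 high (z), plug behind it to y = -38 mm, steel tube in front. Origin: collar centre, y to the tip, z up. A ribbed grey button (22 long, 18 high) on each side (+x, -x) at y = 0: 55 mm over both when out, 44 mm pressed; gripping across both presses them and carries the nozzle. Lying flat its origin is 12 mm up.
- nozzle_tip (a point): Tip of the nozzle's tube, 69.5 mm from the nozzle's origin along its y.
- button_l (a joint): Travel of the button on the collar's -x side, m: 0 out, 0.0055 fully in. Spring: 2 N to start, 6 N fully in; it comes out again when let go. It frees its catch from 0.0045.
- button_r (a joint): The same for the button on the +x side.
- pawl (a joint): Swing of the pawl about a level pivot, rad. Up to 0.15: its nose is in the bar's teeth and blocks the rod's way back; 1.0: thrown back on its stop, nose clear. No spring: the weight of its ball lever (about 0.3 N at the ball) holds it down at first and, beyond about 0.6, back on its stop.
- pawl_ball (a point): Centre of the black ball (20 mm) on top of the pawl's lever, 48 mm from the pivot on a 7 mm stem. Pawl down, the lever leans 0.5 rad from upright towards the nozzle (ball 141 mm above the sideboard, 23 mm nozzle-wards of the pivot); thrown back it leans 0.5 rad towards the rod knob.
- pawl_pivot (a point): Pivot of the pawl, 99 mm above the sideboard, at -64 mm along the filler's y; axes as the filler.
- rod (a joint): How far the plunger rod is drawn back (along the filler's -y), m; starts between 0 and 0.03, stop at 0.065. Sliding friction about 3 N; it stays where it is left. The pawl blocks it after at most 8 mm while its nose is down.
- rod_knob (a point): Centre of the black ball knob (28 mm) at the rear end of the plunger rod, 75 mm above the sideboard on the barrel axis, 140 mm plus the rod's travel behind the filler's origin. Clear below; the thrown-back pawl's ball is 53 mm or more nozzle-wards of it.
- tray_floor (a point): Middle of the floor of the loose black tray (0.3 kg; floor 4 mm thick). Axes along its walls: inside 142 mm in x, 172 mm in y, z up; walls 4 mm thick, rim 44 mm above the floor. The used jar stands at its -y end, so the nozzle fits only beside it, lying along x, about y = +31 mm.
- used_jar: Used jam jar with a dark blue lid standing in the tray against one end wall, 60 mm across, 70 high. Origin: centre of its underside, as for all bystanders.
- jar_a: Jam jar with a pale lid on the far side of the filler, 60 mm across, 70 high.
- jar_b: Jam jar with a pale lid on the robot's side of the filler, 60 mm across, 70 high.
- bun_a: Brioche bun on the robot's side of the filler, 64 mm across, 51 high.
- bun_b: Brioche bun on the far side of the filler, 66 mm across, 42 high.
- bun_c: Brioche bun beyond the nozzle's tip, a little to its far side, 66 mm across, 48 high.
- muffin: Chocolate muffin on the far side of the nozzle, 80 mm across, 59 high.
- mug: Green mug on the robot's side of the rod's end, 79 mm across, 109 with its handle, 98 high.

How it is judged:
On the way, in this order (a step that is already met when the one before it is completed fails the run):
1. both release buttons are held in while the nozzle is still home (value of joint each of button_l, button_r above 0.0035 m and y of nozzle in the frame of socket below 0.024 m), for 0.1 s.
2. the nozzle is drawn out of the socket with the buttons still held in (value of joint each of button_l, button_r above 0.0035 m and y of nozzle in the frame of socket above 0.035 m), for 0.1 s.
3. the nozzle lies flat in the tray, let go (x of nozzle_tip in the frame of tray_floor between -0.07 and 0.07 m and y of nozzle_tip in the frame of tray_floor between -0.085 and 0.085 m and x of nozzle in the frame of tray_floor between -0.06 and 0.06 m and y of nozzle in the frame of tray_floor between -0.065 and 0.065 m and z of each of nozzle, nozzle_tip in the frame of tray_floor below 0.026 m and linear speed of nozzle below 0.03 m/s and contact force between the fingers and nozzle below 0.1 N), for 0.2 s.
4. the pawl is thrown back (value of joint pawl above 0.85 rad), for 0.2 s.
5. the plunger rod is drawn back to its stop (value of joint rod above 0.061 m), for 0.2 s.
At the end, for the whole second after the job is handed in: The nozzle lies still and flat on the tray's floor with all of it inside the walls (collar and tip centres under 26 mm above the floor), the pawl stays thrown back (over 0.85 rad), the rod is within 4 mm of its rear stop (over 0.061 m) (all of step 3 and value of joint pawl above 0.85 rad and value of joint rod above 0.061 m); the robot touches nothing.
It fails at once if a bun, jar, muffin or the mug is pushed more than 30 mm (distance of any of jar_a, jar_b, bun_a, bun_b, bun_c, muffin, mug, used_jar from where it was at the start of the episode above 0.03 m).
It fails at once if the mug or a jar is knocked over (angle between any of jar_a, jar_b, mug, used_jar's own z axis and vertical above 0.5 rad).
It fails at once if the tray is pushed more than 50 mm (distance of tray_floor from where it was at the start of the episode above 0.05 m).
It fails at once if the nozzle is dropped (contact force between the fingers and nozzle below 0.05 N and linear speed of nozzle above 0.8 m/s).
It also fails if it takes over 58 s, if anything falls off the work surface, if the arm or the gripper's body presses on something with over 40 N, if the wrist force passes 120 N, or if a joint passes its speed limit or range.

## Working session

There is one attempt and no reset: what is moved stays moved. The work goes in short steps, Python scripts to look and compute and a tool call to move; the robot and the scene stay as the last step left them, time stands still between calls to the robot, and variables do not carry over. Pictures are saved under pics/ and viewed, at most 11 in all, crops included, and the job is handed in when it is done.

```bash
ls; mkdir -p pics; python3 - <<'E'
from workcell import r
import cv2,numpy as np
for n in("scene","top"):
    cv2.imwrite(f"pics/{n}0.png",r.grab_frame(n)); c=r.camera_info(n); print(n,np.round(c["K"],1).tolist(),c["dist_coeffs"],np.round(c["world_from_camera"],3).tolist())
print(r.observe(),r.pinch_z)
E
```

```text
pics
workcell.py
scene [[566.1, 0.0, 318.8], [0.0, 566.1, 243.0], [0.0, 0.0, 1.0]] [-0.11852765  0.          0.          0.          0.        ] [[-0.482, 0.428, -0.765, -0.235], [-0.876, -0.222, 0.428, 0.529], [0.013, 0.876, 0.482, 0.618], [0.0, 0.0, 0.0, 1.0]]
top [[533.1, 0.0, 317.7], [0.0, 533.1, 238.5], [0.0, 0.0, 1.0]] [-0.13117742  0.          0.          0.          0.        ] [[0.025, 0.993, -0.115, 0.445], [-1.0, 0.024, -0.006, 0.092], [-0.003, 0.115, 0.993, 1.05], [0.0, 0.0, 0.0, 1.0]]
{'time_s': 0.1, 'qpos': array([ 1.21703917,  0.39912329,  0.04504089,  1.5377304 , -0.01868125,
        1.20690247, -0.05070254]), 'qvel': array([ 1.02432853e-03, -1.89008094e-03, -2.71936946e-04, -3.86020988e-03,
       -1.34959364e-03,  5.60662945e-04,  1.76459315e-05]), 'joint_torque': array([ 3.25151508e-03, -4.76264119e+01,  1.36997357e+00, -2.54946935e+01,
        1.18332251e-02,  5.11025733e-03,  1.54130754e-05]), 'position': array([ 0.16368256, -0.62847664,  0.23037455]), 'ee_rot': array([-3.13985585e+00,  1.40324715e-04,  2.54869657e-01]), 'contact_force': array([ 0.61764982, -0.66859777, -0.37540491]), 'moment': array([0.04087999, 0.01942002, 0.05026236]), 'grasp_force': 0.0, 'width': 0.08541195681789569} 0.0187
```

View pics/scene0.png

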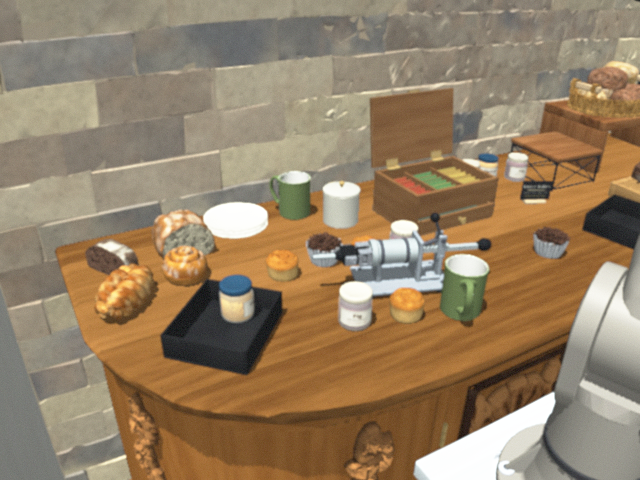

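View pics/top0.png

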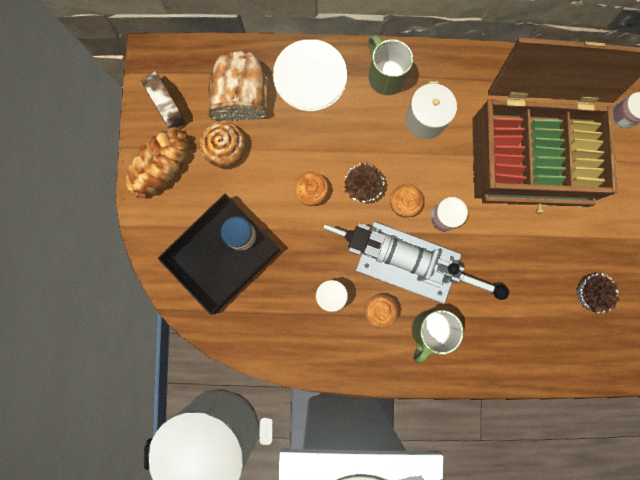

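The scene view shows the filler with its nozzle pointing left (collar about (345,254), knob (484,244)). The top view has tip (327,229), collar (358,238), pawl ball (454,268), knob (501,291), tray with corners about (228,195), (285,248), (213,314), (159,258), and blue lid (238,232).

```bash
cat > h.py <<'E'
from workcell import r
import cv2,numpy as np
def ray(n,p):
    c=r.camera_info(n);T=np.array(c["world_from_camera"])
    u=cv2.undistortPoints(np.array([[p]],float),np.array(c["K"]),np.array(c["dist_coeffs"]))[0,0]
    d=T[:3,:3]@[u[0],-u[1],-1];return T[:3,3],d/np.linalg.norm(d)
def plane(n,p,z):
    o,d=ray(n,p);return o+d*(z-o[2])/d[2]
def tri(a,b):
    (o1,d1),(o2,d2)=ray("top",a),ray("scene",b)
    s=np.linalg.lstsq(np.c_[d1,-d2],o2-o1,rcond=None)[0]
    p,q=o1+s[0]*d1,o2+s[1]*d2;return (p+q)/2,np.linalg.norm(p-q)
def proj(n,P):
    c=r.camera_info(n);T=np.linalg.inv(np.array(c["world_from_camera"]));q=(T@np.r_[P,1])[:3]*[1,-1,-1]
    return cv2.projectPoints(q[None],np.zeros(3),np.zeros(3),np.array(c["K"]),np.array(c["dist_coeffs"]))[0].ravel()
E
python3 - <<'E'
import cv2,numpy as np
t=cv2.imread("pics/top0.png");s=cv2.imread("pics/scene0.png")
a=cv2.resize(t[215:305,320:520],None,fx=4,fy=4,interpolation=2)
cv2.imwrite("pics/ct.png",a)
cv2.imwrite("pics/cs.png",cv2.resize(s[205:300,315:500],None,fx=4,fy=4,interpolation=2))
for n,im,roi in(("top",t,(150,190,520,320)),("scene",s,(160,205,500,370))):
    x0,y0,x1,y1=roi;g=im[y0:y1,x0:x1].max(2)<48
    k,l,st,c=cv2.connectedComponentsWithStats(g.astype(np.uint8))
    for i in range(1,k):
        if st[i,4]>25: print(n,st[i]+[x0,y0,0,0,0],np.round(c[i]+[x0,y0],1))
E
```

```text
top [ 159  195  121  119 4505] [205.8 258.3]
top [243 215  22  39 152] [256.3 235.6]
top [448 263  11  12  89] [453.4 268.3]
top [494 284  15  15 169] [500.6 291.4]
scene [431 215   8   7  26] [434.7 218.7]
scene [479 242  11   8  46] [484.4 246.5]
scene [337 251   8  11  34] [341.3 256.9]
scene [ 162  280  120   90 3503] [217.6 331.1]
```

View pics/ct.png

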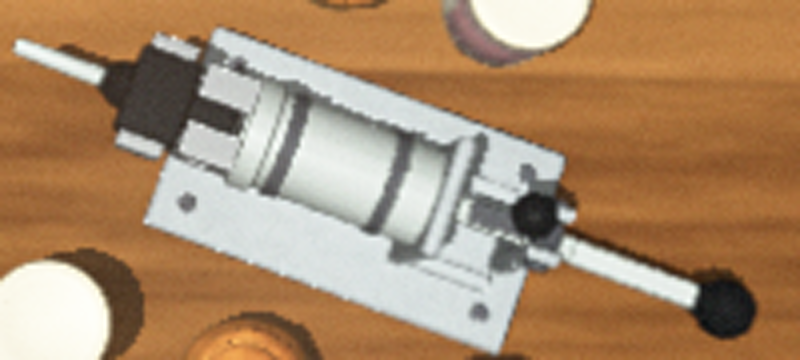

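View pics/cs.png

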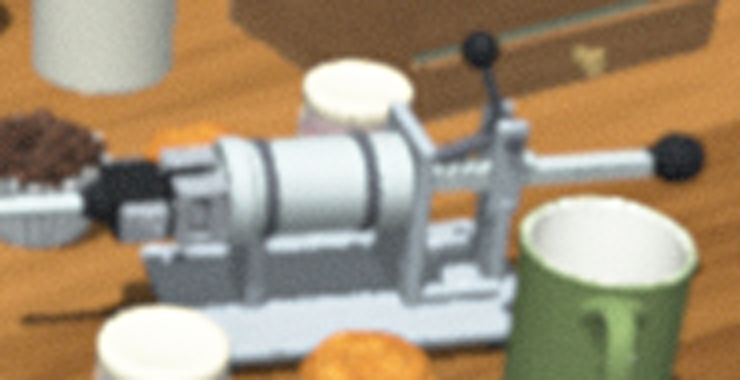

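The crops show (full-image pixels): top: tip (324,227), collar centre (360,239), buttons (364.5,226) and (355,251), ball (453.8,268.3), knob (501,291.7). Scene: ball (435,217), knob (484.5,244.3), near button (350.7,260).

```bash
python3 - <<'E'
from h import *
k,e=tri((500.9,291.5),(484.4,244.3));b,e2=tri((453.7,268.3),(435,217.1));print("knob",k,e,"ball",b,e2)
print("button near", tri((355,251),(350.7,260)))
tip=plane("top",(324.2,226.7),.075);col=plane("top",(360,238.8),.087);print("tip",tip,"collar",col)
bl=plane("top",(364.5,226),.084);br=plane("top",(355,251),.084);print("btn",bl,br,(bl+br)/2)
v=(tip-plane("top",(500.9,291.5),.075))[:2];L=np.linalg.norm(v);v/=L;print("dir",v,"L",L,"yaw of filler y",np.degrees(np.arctan2(v[1],v[0])))
# tray from dark mask: corners in both views
for n,roi,f in(("top",(150,185,300,325),0),("scene",(155,270,295,380),0)):
    im=cv2.imread(f"pics/{n}0.png");x0,y0,x1,y1=roi
    hsv=cv2.cvtColor(im,cv2.COLOR_BGR2HSV)
    g=((im.max(2)<75)|((hsv[...,0]>95)&(hsv[...,0]<125)&(hsv[...,1]>90)))[y0:y1,x0:x1].astype(np.uint8)
    C=max(cv2.findContours(g,0,2)[0],key=cv2.contourArea)
    h=cv2.convexHull(C);p=cv2.approxPolyDP(h,5,True)[:,0]+[x0,y0];print(n,p.tolist())
    m=((hsv[...,0]>95)&(hsv[...,0]<125)&(hsv[...,1]>120)&(im[...,0]>70))[y0:y1,x0:x1]
    ys,xs=np.nonzero(m);print(" lid",xs.mean()+x0,ys.mean()+y0,len(xs))
E
```

```text
knob [ 0.46689524 -0.24463018  0.07506521] 0.0027635981640306683 ball [ 0.50394652 -0.1377072   0.14383564] 0.0016890380752096726
button near (array([0.53628653, 0.02854685, 0.0771422 ]), np.float64(0.0008067446865636944))
tip [0.58036784 0.08639689 0.075     ] collar [0.55809042 0.02079521 0.087     ]
btn [0.58223944 0.0126906  0.084     ] [0.53586023 0.02932861 0.084     ] [0.55904983 0.02100961 0.084     ]
dir [0.32302372 0.94639087] L 0.348604064730625 yaw of filler y 71.15411417488177
top [[225, 194], [281, 252], [210, 313], [158, 258]]
 lid 233.3476923076923 232.11384615384617 325
scene [[280, 292], [283, 313], [246, 374], [164, 355], [161, 335], [206, 279], [241, 276]]
 lid 234.83655913978495 285.16129032258067 465
```

```bash
cat >> h.py <<'E'
from scipy.spatial.transform import Rotation as Ro
V=np.array([.323,.9464]);U=np.array([.9464,-.323]) # filler y, x
def go(P,yaw):
    o=r.observe();R0=Ro.from_euler("xyz",o["ee_rot"]);R1=Ro.from_euler("xyz",[np.pi,0,yaw])
    print("shift",np.round(R0.inv().apply(np.array(P)-o["position"]),4),"rotvec",np.round((R0.inv()*R1).as_rotvec(),3),"t",round(o["time_s"],2),"pos",np.round(o["position"],4),"rpy",np.round(o["ee_rot"],3))
E
python3 - <<'E'
from h import *
N=np.array([.5575,.0203]);F=N-.121*V
# tray rim corners, top & scene
for z in(.048,):
    P=np.array([plane("top",p,z)[:2] for p in[(225,194),(281,252),(210,313),(158,258)]])
    print(np.round(P,4).tolist(),"edges",[np.linalg.norm(P[i]-P[i-3])for i in range(4)],"c",P.mean(0))
    Q=[plane("scene",p,z)[:2] for p in[(280,292),(206,279),(161,335),(245,353)]];print("scene",np.round(Q,3).tolist())
print("corner heights",tri((281,252),(280,292)),tri((158,258),(161,335)))
print("lid",plane("top",(238,232),.074),tri((237.5,232.5),(237,284)))
for n,p,z in[("muffin",(365,183),.055),("bun_c",(312,188),.045),("bun_b",(406,200),.04),("jar_b",(332,296),.07),("bun_a",(382,310),.045),("mug",(441,333),.098),("jar_a",(450,213),.07)]:
    q=plane("top",p,z)[:2];print(n,q.round(3),"filler xy",((q-F)@U).round(3),((q-F)@V).round(3))
go([N[0],N[1],.17],1.242)
E
```

```text
[[0.643, 0.2783], [0.5339, 0.1667], [0.4154, 0.2968], [0.5163, 0.402]] edges [np.float64(0.15604992846386348), np.float64(0.17594982547568738), np.float64(0.14576565611856201), np.float64(0.1770810031264987)] c [0.5271628  0.28594395]
scene [[0.54, 0.174], [0.643, 0.278], [0.515, 0.399], [0.412, 0.295]]
corner heights (array([0.53610896, 0.17070107, 0.04859577]), np.float64(0.009232254036943763)) (array([0.51566201, 0.40036804, 0.04864396]), np.float64(0.0030042637828816016))
lid [0.56675569 0.24577992 0.074     ] (array([0.56563561, 0.24619222, 0.07204599]), np.float64(0.0017429760620959929))
muffin [0.669 0.01 ] filler xy 0.109 0.148
bun_c [0.659 0.111] filler xy 0.067 0.24
bun_b [ 0.641 -0.071] filler xy 0.109 0.062
jar_b [0.453 0.069] filler xy -0.114 0.134
bun_a [ 0.43  -0.026] filler xy -0.106 0.036
mug [ 0.392 -0.126] filler xy -0.11 -0.071
jar_a [ 0.613 -0.149] filler xy 0.107 -0.021
shift [ 0.5447 -0.5284  0.0612] rotvec [-0.002 -0.001 -0.987] t 0.1 pos [ 0.1637 -0.6285  0.2304] rpy [-3.14   0.     0.255]
```

The rows are not in the units I measure in: turns go in shares of pi rad. I convert before sending: -0.987 rad / 3.1416 = -0.3142.

Call:
{"api": "shift_gripper", "payload": {
  "increments": [0.05, -0.05, 0, 0, 0, -0.0318, 0.1, -0.1, 0, 0, 0, -0.0637, 0.15, -0.14, 0, 0, 0, -0.0955, 0.19, -0.18, 0, 0, 0, -0.1273, 0.23, -0.22, 0, 0, 0, -0.1592, 0.27, -0.26, 0, 0, 0, -0.191, 0.31, -0.3, 0, 0, 0, -0.2228, 0.35, -0.34, 0, 0, 0, -0.2546, 0.39, -0.38, 0, 0, 0, -0.2865, 0.43, -0.42, 0, 0, 0, -0.3142],
  "finger_gap": 0.07,
  "force": 30
}}

```text
time_s: 1.35
position: [0.4745, -0.1127, 0.2312]
ee_rot: [3.142, 0.0, 1.245]
contact_force: [1.0, -0.5, -0.3]
width: 0.0699
grasp_force: 0.0
```

```bash
python3 -c "
from h import *
go([.5575,.0203,.13],1.242)"
```

```text
shift [0.1526 0.036  0.1011] rotvec [0.    0.    0.003] t 1.35 pos [ 0.4745 -0.1127  0.2312] rpy [3.142 0.    1.245]
```

Scaled: 0.002 rad / 3.1416 = 0.0006.

Call:
{"api": "shift_gripper", "payload": {
  "increments": [0.05, 0.012, 0, 0, 0, 0, 0.1, 0.024, 0, 0, 0, 0, 0.15, 0.036, 0, 0, 0, 0, 0.152, 0.036, 0.04, 0, 0, 0, 0.152, 0.036, 0.08, 0, 0, 0, 0.152, 0.036, 0.1, 0, 0, 0.0006, 0.152, 0.036, 0.1, 0, 0, 0.0006]
}}

```text
time_s: 2.22
position: [0.5555, 0.0178, 0.1293]
ee_rot: [-3.137, 0.002, 1.24]
contact_force: [0.1, 0.5, -0.3]
width: 0.07
grasp_force: 0.0
```

```bash
python3 - <<'E'
from h import *
go([.5575,.0203,.062],1.242)
a=r.grab_frame("top")[190:280,300:420];b=r.grab_frame("scene")[180:300,290:450]
cv2.imwrite("pics/g1.png",np.hstack([cv2.resize(a,(400,300),interpolation=2),cv2.resize(b,(400,300),interpolation=2)]))
E
```

```text
shift [0.0031 0.0014 0.0673] rotvec [-0.004  0.002 -0.002] t 2.23 pos [0.5555 0.0178 0.1293] rpy [-3.137e+00  2.000e-03  1.240e+00]
```

View pics/g1.png

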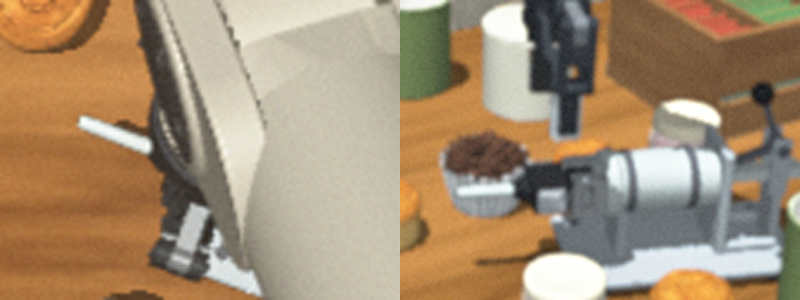

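The view shows the open fingers above the collar (near finger tip at about scene (356,235)). Check it against projection.

```bash
python3 - <<'E'
from h import *
p=r.observe()["position"]
for dz in(0,.005,.01):print(proj("scene",[*(p[:2]-.038*U),p[2]+dz]))
print("button pred",proj("scene",[*(np.array([.5575,.0203])-.0275*U),.075]),proj("top",[*(np.array([.5575,.0203])-.0275*U),.084]))
E
```

```text
[355.06755733 237.90307629]
[355.18884408 235.47101577]
[355.31053831 233.02758563]
button pred [351.49485247 262.21012289] [355.03846055 253.40148603]
```

Call:
{"api": "shift_gripper", "payload": {
  "increments": [0.001, 0.001, 0.03, 0, 0, 0, 0.001, 0.001, 0.05, 0, 0, 0, 0.001, 0.001, 0.05, 0, 0, 0, 0.001, 0.001, 0.05, 0, 0, 0]
}}

```text
time_s: 2.82
position: [0.5598, 0.0188, 0.0829]
ee_rot: [3.139, -0.001, 1.24]
contact_force: [0.1, 0.6, -0.0]
width: 0.0702
grasp_force: 0.0
```

```bash
python3 -c "
from h import *
go([.559,.0205,.062],1.242)"
```

```text
shift [ 0.0013 -0.0013  0.0208] rotvec [ 0.003 -0.001 -0.002] t 2.83 pos [0.5598 0.0188 0.0829] rpy [ 3.139e+00 -1.000e-03  1.240e+00]
```

Call:
{"api": "shift_gripper", "payload": {
  "increments": [0.001, -0.001, 0.015, 0, 0, 0, 0.001, -0.001, 0.021, 0, 0, 0, 0.001, -0.001, 0.021, 0, 0, 0, 0.001, -0.001, 0.021, 0, 0, 0]
}}

```text
time_s: 3.32
position: [0.5581, 0.0199, 0.0603]
ee_rot: [3.141, -0.0, 1.24]
contact_force: [0.2, -0.2, -0.1]
width: 0.0701
grasp_force: 0.0
```

```bash
python3 -c "
from h import *
go([.559,.0205,.062],1.242)"
```

```text
shift [ 0.0008  0.0007 -0.0017] rotvec [ 0.    -0.    -0.002] t 3.33 pos [0.5581 0.0199 0.0603] rpy [ 3.141 -0.     1.24 ]
```

Close.

Call:
{"api": "shift_gripper", "payload": {
  "increments": [0.001, 0, -0.001, 0, 0, 0, 0.001, 0, -0.001, 0, 0, 0, 0.001, 0, -0.001, 0, 0, 0, 0.001, 0, -0.001, 0, 0, 0, 0.001, 0, -0.001, 0, 0, 0, 0.001, 0, -0.001, 0, 0, 0, 0.001, 0, -0.001, 0, 0, 0, 0.001, 0, -0.001, 0, 0, 0],
  "finger_gap": 0.03,
  "force": 50
}}

```text
time_s: 4.32
position: [0.5593, 0.0209, 0.0627]
ee_rot: [3.139, -0.0, 1.24]
contact_force: [-1.1, -1.0, 7.0]
width: 0.0422
grasp_force: 50.5
```

Call:
{"api": "shift_gripper", "payload": {
  "increments": [0.006, 0, 0, 0, 0, 0, 0.012, 0, 0, 0, 0, 0, 0.018, 0, 0, 0, 0, 0, 0.024, 0, 0, 0, 0, 0, 0.03, 0, 0, 0, 0, 0, 0.036, 0, 0, 0, 0, 0, 0.042, 0, 0, 0, 0, 0, 0.048, 0, 0, 0, 0, 0, 0.048, 0, 0, 0, 0, 0]
}}

```text
time_s: 5.45
position: [0.5738, 0.0672, 0.0611]
ee_rot: [-3.141, -0.0, 1.241]
contact_force: [-0.8, 0.8, -0.3]
width: 0.0423
grasp_force: 51.5
```

```bash
python3 - <<'E'
from h import *
a=r.grab_frame("top")[190:280,280:400];b=r.grab_frame("scene")[180:300,270:430]
cv2.imwrite("pics/g2.png",np.hstack([cv2.resize(a,(400,300),interpolation=2),cv2.resize(b,(400,300),interpolation=2)]))
go([.4936,.2973,.2],.792)
E
```

```text
shift [ 0.1925 -0.1508 -0.1389] rotvec [-0.     0.     0.448] t 5.55 pos [0.5737 0.0662 0.0611] rpy [-3.141  0.     1.24 ]
```

View pics/g2.png

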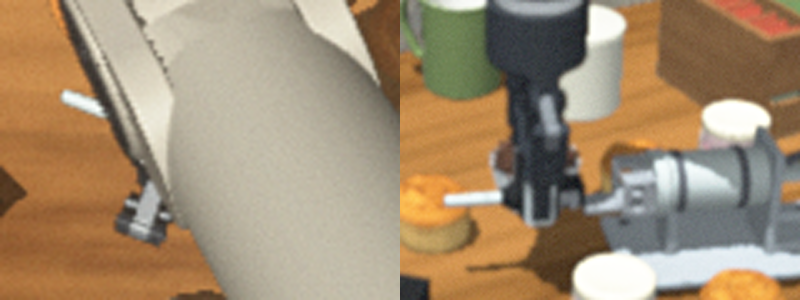

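The nozzle is out: tube at scene about (287,260), and the plug is clear of the sleeve. Lift and carry to the tray.

Scaled: 0.448 rad / 3.1416 = 0.1426.

Call:
{"api": "shift_gripper", "payload": {
  "increments": [0.005, 0, -0.03, 0, 0, 0, 0.005, 0, -0.06, 0, 0, 0, 0.005, 0, -0.09, 0, 0, 0, 0.04, -0.03, -0.1, 0, 0, 0.0255, 0.075, -0.06, -0.1, 0, 0, 0.0509, 0.11, -0.085, -0.1, 0, 0, 0.0764, 0.145, -0.112, -0.1, 0, 0, 0.1019, 0.17, -0.135, -0.1, 0, 0, 0.1273, 0.192, -0.151, -0.1, 0, 0, 0.1426, 0.192, -0.151, -0.1, 0, 0, 0.1426]
}}

```text
time_s: 6.8
position: [0.492, 0.2994, 0.1614]
ee_rot: [-3.141, -0.001, 0.797]
contact_force: [0.4, -0.7, -0.2]
width: 0.042
grasp_force: 51.6
```

```bash
python3 -c "
from h import *
go([.4936,.2973,.075],.792)"
```

```text
shift [-0.0004  0.0027  0.0864] rotvec [-0.001 -0.001  0.005] t 6.8 pos [0.492  0.2994 0.1614] rpy [-3.141e+00 -1.000e-03  7.970e-01]
```

Scaled: 0.004 rad / 3.1416 = 0.0013.

Call:
{"api": "shift_gripper", "payload": {
  "increments": [0, 0.002, 0.03, 0, 0, 0.0013, 0, 0.002, 0.06, 0, 0, 0.0013, 0, 0.002, 0.086, 0, 0, 0.0013, 0, 0.002, 0.086, 0, 0, 0.0013, 0, 0.002, 0.086, 0, 0, 0.0013]
}}

```text
time_s: 7.42
position: [0.4959, 0.2951, 0.0762]
ee_rot: [3.141, -0.001, 0.787]
contact_force: [0.1, 0.5, -0.6]
width: 0.0421
grasp_force: 51.6
```

```bash
python3 - <<'E'
from h import *
go([.4936,.2973,.004],.792)
a=r.grab_frame("top")[180:330,140:340];b=r.grab_frame("scene")[210:375,145:365]
cv2.imwrite("pics/g3.png",np.hstack([cv2.resize(a,(400,300),interpolation=2),cv2.resize(b,(400,300),interpolation=2)]))
E
```

```text
shift [-0.0001 -0.0032  0.0722] rotvec [ 0.001 -0.001 -0.005] t 7.42 pos [0.4959 0.2951 0.0762] rpy [ 3.141e+00 -1.000e-03  7.870e-01]
```

View pics/g3.png

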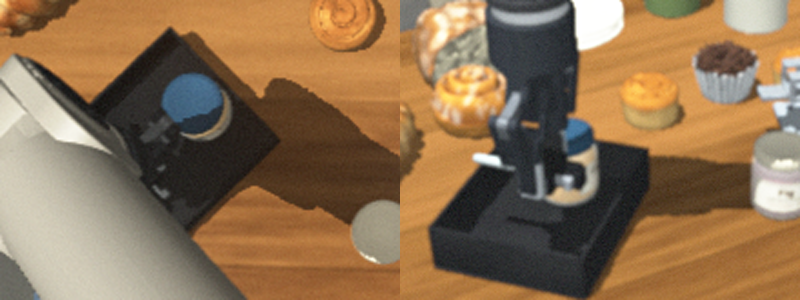

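The nozzle hangs level over the free side of the tray, with its tip at scene about (189,298) and the jar beside it. Lower.

Scaled: -0.003 rad / 3.1416 = -0.001.

Call:
{"api": "shift_gripper", "payload": {
  "increments": [0, -0.002, 0.025, 0, 0, -0.001, 0, -0.002, 0.045, 0, 0, -0.001, 0, -0.002, 0.06, 0, 0, -0.001, 0, -0.002, 0.065, 0, 0, -0.001, 0, -0.002, 0.068, 0, 0, -0.001, 0, -0.002, 0.068, 0, 0, -0.001, 0, -0.002, 0.068, 0, 0, -0.001]
}}

```text
time_s: 8.4
position: [0.4938, 0.2972, 0.0078]
ee_rot: [3.141, -0.001, 0.791]
contact_force: [0.4, -0.0, -2.1]
width: 0.042
grasp_force: 51.5
```

```bash
python3 -c "
from h import *
go([.4936,.2973,.004],.792)"
```

```text
shift [-0.0001 -0.0002  0.0038] rotvec [ 0.    -0.001 -0.001] t 8.4 pos [0.4938 0.2972 0.0078] rpy [ 3.141e+00 -1.000e-03  7.910e-01]
```

Call:
{"api": "shift_gripper", "payload": {
  "increments": [0, 0, 0.002, 0, 0, 0, 0, 0, 0.002, 0, 0, 0, 0, 0, 0.003, 0, 0, 0, 0, 0, 0.003, 0, 0, 0]
}}

```text
time_s: 8.9
position: [0.4933, 0.2968, 0.0042]
ee_rot: [3.142, 0.0, 0.791]
contact_force: [-0.8, 0.0, -1.0]
width: 0.0418
grasp_force: 51.5
```

Call:
{"api": "shift_gripper", "payload": {
  "increments": [0, 0, 0.001, 0, 0, 0, 0, 0, 0.001, 0, 0, 0, 0, 0, 0.001, 0, 0, 0]
}}

```text
time_s: 9.28
position: [0.4935, 0.2969, 0.0038]
ee_rot: [3.141, 0.0, 0.791]
contact_force: [-2.5, -0.8, 4.9]
width: 0.0421
grasp_force: 52.2
```

Call:
{"api": "shift_gripper", "payload": {
  "increments": [0, 0, 0.001, 0, 0, 0, 0, 0, 0.001, 0, 0, 0, 0, 0, 0.001, 0, 0, 0]
}}

```text
time_s: 9.65
position: [0.4935, 0.297, 0.0037]
ee_rot: [3.141, 0.0, 0.791]
contact_force: [-3.8, -2.1, 12.0]
width: 0.0422
grasp_force: 52.6
```

Call:
{"api": "shift_gripper", "payload": {
  "increments": [0, 0, -0.001, 0, 0, 0, 0, 0, -0.001, 0, 0, 0, 0, 0, -0.001, 0, 0, 0, 0, 0, -0.001, 0, 0, 0, 0, 0, -0.001, 0, 0, 0, 0, 0, -0.001, 0, 0, 0],
  "finger_gap": 0.063,
  "force": 20
}}

```text
time_s: 10.4
position: [0.4933, 0.2969, 0.0032]
ee_rot: [-3.142, 0.0, 0.791]
contact_force: [-0.7, 1.1, 0.1]
width: 0.0626
grasp_force: 0.0
```

Call:
{"api": "shift_gripper", "payload": {
  "increments": [0, 0, -0.01, 0, 0, 0, 0, 0, -0.03, 0, 0, 0, 0, 0, -0.06, 0, 0, 0, 0, 0, -0.1, 0, 0, 0, 0, 0, -0.15, 0, 0, 0, 0, 0, -0.2, 0, 0, 0]
}}

```text
time_s: 11.15
position: [0.4937, 0.2968, 0.2066]
ee_rot: [3.14, -0.002, 0.791]
contact_force: [0.9, 0.3, 0.1]
width: 0.063
grasp_force: 0.0
```

```bash
python3 -c "
from h import *
go([.54,.0,.215],1.242)"
```

```text
shift [-0.1785  0.2417 -0.0085] rotvec [ 0.002 -0.002 -0.451] t 11.15 pos [0.4937 0.2968 0.2066] rpy [ 3.14e+00 -2.00e-03  7.91e-01]
```

Scaled: -0.451 rad / 3.1416 = -0.1436.

Call:
{"api": "shift_gripper", "payload": {
  "increments": [-0.04, 0.05, 0, 0, 0, -0.0286, -0.08, 0.1, 0, 0, 0, -0.0573, -0.12, 0.15, 0, 0, 0, -0.0859, -0.16, 0.2, 0, 0, 0, -0.1146, -0.178, 0.242, 0, 0, 0, -0.1436, -0.178, 0.242, 0, 0, 0, -0.1436],
  "finger_gap": 0,
  "force": 20
}}

```text
time_s: 11.9
position: [0.5415, -0.0058, 0.2047]
ee_rot: [3.138, 0.002, 1.233]
contact_force: [-0.5, 0.0, -0.1]
width: 0.0006
grasp_force: 0.0
```

```bash
python3 - <<'E'
from h import *
go([.5147,-.1045,.13],1.242)
t=r.grab_frame("top");s=r.grab_frame("scene")
a=t[180:330,140:340];b=s[210:375,145:365]
cv2.imwrite("pics/g4.png",np.hstack([cv2.resize(a,(400,300),interpolation=2),cv2.resize(b,(400,300),interpolation=2)]))
E
```

```text
shift [-0.1019  0.0072  0.0749] rotvec [ 0.003  0.002 -0.009] t 11.9 pos [ 0.5415 -0.0058  0.2047] rpy [3.138e+00 2.000e-03 1.233e+00]
```

View pics/g4.png

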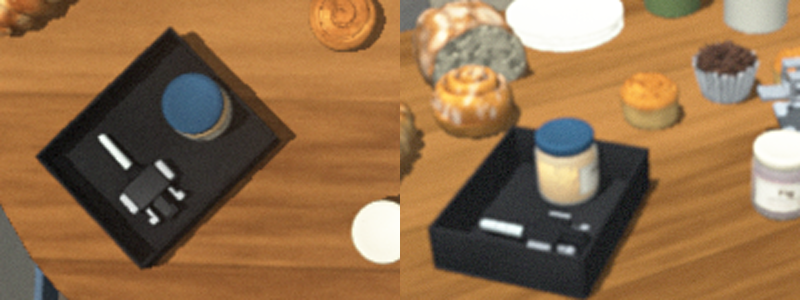

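The nozzle lies flat in the tray, parallel to its short wall and beside the jar (collar top about (215,273), tip (192,250)), all inside. Next, the pawl: go to its nozzle side.

Scaled: -0.002 rad / 3.1416 = -0.0006.

Call:
{"api": "shift_gripper", "payload": {
  "increments": [-0.05, 0.004, 0, 0, 0, -0.0006, -0.1, 0.005, 0, 0, 0, -0.0006, -0.1, 0.005, 0.03, 0, 0, -0.0006, -0.1, 0.005, 0.06, 0, 0, -0.0006, -0.1, 0.005, 0.074, 0, 0, -0.0006, -0.1, 0.005, 0.074, 0, 0, -0.0006, -0.1, 0.005, 0.074, 0, 0, -0.0006]
}}

```text
time_s: 12.88
position: [0.5138, -0.0955, 0.1305]
ee_rot: [3.139, -0.0, 1.245]
contact_force: [0.2, 0.7, 0.0]
width: -0.0001
grasp_force: 0.0
```

```bash
python3 - <<'E'
from h import *
go([.5147,-.1045,.13],1.242)
b0=np.array([.5045,-.136])
print("end of push");go([*(b0-V*(.046-.021)),.13],1.242)
s=r.grab_frame("scene");t=r.grab_frame("top");cv2.imwrite("pics/g5.png",np.hstack([cv2.resize(t[200:320,400:560],(400,300),interpolation=2),cv2.resize(s[150:270,380:540],(400,300),interpolation=2)]))
E
```

```text
shift [-0.0082  0.0037  0.0005] rotvec [ 0.002 -0.     0.003] t 12.88 pos [ 0.5138 -0.0955  0.1305] rpy [ 3.139 -0.     1.245]
end of push
shift [-0.0663  0.0041  0.0005] rotvec [ 0.002 -0.     0.003] t 12.88 pos [ 0.5138 -0.0955  0.1305] rpy [ 3.139 -0.     1.245]
```

View pics/g5.png

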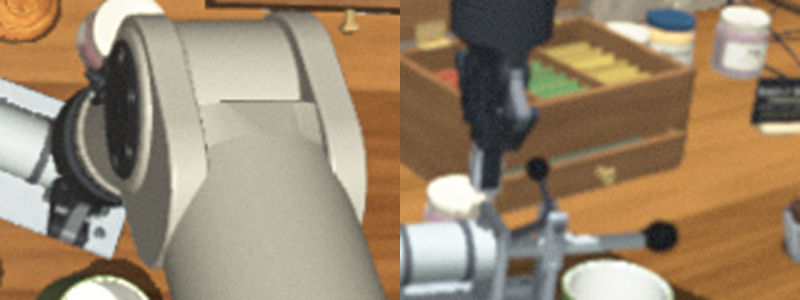

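The shut fingers stand nozzle-wards of the ball (tip at scene about (415,225), ball (435,217)). Push rod-wards.

Call:
{"api": "shift_gripper", "payload": {
  "increments": [-0.01, 0.004, 0, 0, 0, 0, -0.02, 0.004, 0, 0, 0, 0, -0.028, 0.004, 0, 0, 0, 0, -0.036, 0.004, 0, 0, 0, 0, -0.043, 0.004, 0, 0, 0, 0, -0.05, 0.004, 0, 0, 0, 0, -0.056, 0.004, 0, 0, 0, 0, -0.061, 0.004, 0, 0, 0, 0, -0.064, 0.004, 0, 0, 0, 0, -0.064, 0.004, 0, 0, 0, 0]
}}

```text
time_s: 14.22
position: [0.4963, -0.1569, 0.1293]
ee_rot: [3.141, -0.001, 1.245]
contact_force: [0.6, 3.1, -0.8]
width: 0.0001
grasp_force: 1.4
```

Call:
{"api": "shift_gripper", "payload": {
  "increments": [0.02, 0, 0, 0, 0, 0, 0.05, 0, 0, 0, 0, 0, 0.07, 0, -0.03, 0, 0, 0, 0.07, 0, -0.07, 0, 0, 0, 0.03, -0.05, -0.08, 0, 0, 0, 0.03, -0.1, -0.08, 0, 0, 0, 0.03, -0.1, -0.08, 0, 0, 0]
}}

```text
time_s: 15.1
position: [0.407, -0.0977, 0.2089]
ee_rot: [-3.14, 0.003, 1.243]
contact_force: [-0.2, 0.4, 0.5]
width: -0.0001
grasp_force: 0.0
```

```bash
python3 - <<'E'
from h import *
t=r.grab_frame("top");s=r.grab_frame("scene");cv2.imwrite("pics/g6.png",np.hstack([cv2.resize(t[200:320,400:560],(400,300),interpolation=2),cv2.resize(s[150:270,380:540],(400,300),interpolation=2)]))
for n,im,(x0,y0,x1,y1) in(("top",t,(400,240,530,310)),("scene",s,(400,195,510,260))):
    k,l,st,c=cv2.connectedComponentsWithStats((im[y0:y1,x0:x1].max(2)<48).astype(np.uint8))
    for i in range(1,k):
        if st[i,4]>20: print(n,st[i]+[x0,y0,0,0,0],np.round(c[i]+[x0,y0],1))
E
```

```text
top [469 271  12  11 100] [474.9 276.2]
top [492 284  18  16 194] [500.8 291.7]
top [443 287  31  23 227] [457.1 301.5]
top [469 305   8   5  28] [473.  307.5]
scene [451 214   7   8  39] [454.2 217.3]
scene [479 240  11  10  92] [483.9 244.3]
```

View pics/g6.png

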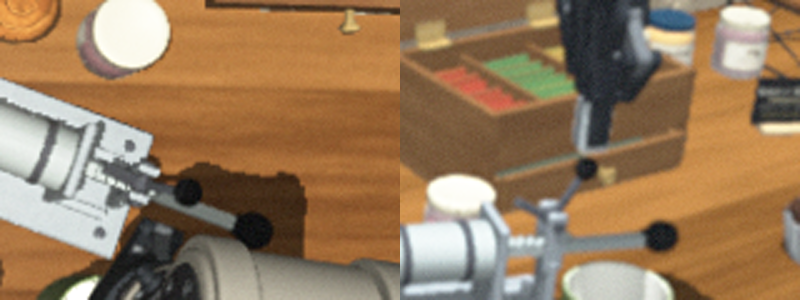

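The pawl has been thrown back: its ball is now at top (475,276), scene (454,217), with the lever leaning towards the knob at (501,291.7)/(484,244).

```bash
python3 - <<'E'
from h import *
print(tri((475,276.2),(454.2,217.1)),tri((500.9,291.6),(484.2,244.3)))
go([.4669,-.2446,.19],1.242)
E
```

```text
(array([ 0.49134891, -0.17571083,  0.14086587]), np.float64(0.0014264043801771892)) (array([ 0.46686736, -0.24438466,  0.07517097]), np.float64(0.0022552570152964187))
shift [-0.121   0.0999  0.0201] rotvec [0.002 0.001 0.002] t 15.2 pos [ 0.4111 -0.0979  0.2097] rpy [3.140e+00 1.000e-03 1.244e+00]
```

Call:
{"api": "shift_gripper", "payload": {
  "increments": [-0.04, 0.03, 0, 0, 0, 0, -0.08, 0.065, 0, 0, 0, 0, -0.12, 0.1, 0, 0, 0, 0, -0.12, 0.1, 0.02, 0, 0, 0, -0.12, 0.1, 0.06, 0, 0, 0, -0.12, 0.1, 0.1, 0, 0, 0, -0.12, 0.1, 0.1, 0, 0, 0, -0.12, 0.1, 0.1, 0, 0, 0],
  "finger_gap": 0.065
}}

```text
time_s: 16.2
position: [0.4688, -0.2437, 0.1104]
ee_rot: [3.139, 0.0, 1.244]
contact_force: [-0.7, 0.5, 0.4]
width: 0.0649
grasp_force: 0.0
```

```bash
python3 -c "
from h import *
go([.4669,-.2446,.057],1.242)"
```

```text
shift [-0.0014 -0.0016  0.0534] rotvec [0.002 0.    0.002] t 16.2 pos [ 0.4688 -0.2437  0.1104] rpy [3.139 0.    1.244]
```

Call:
{"api": "shift_gripper", "payload": {
  "increments": [-0.002, -0.001, 0.03, 0, 0, 0, -0.002, -0.001, 0.053, 0, 0, 0, -0.002, -0.001, 0.053, 0, 0, 0, -0.002, -0.001, 0.053, 0, 0, 0]
}}

```text
time_s: 16.7
position: [0.4672, -0.2455, 0.0582]
ee_rot: [3.138, 0.001, 1.244]
contact_force: [-0.3, -0.2, 0.7]
width: 0.065
grasp_force: 0.0
```

Call:
{"api": "shift_gripper", "payload": {
  "increments": [0, 0, 0, 0, 0, 0, 0, 0, 0, 0, 0, 0, 0, 0, 0, 0, 0, 0, 0, 0, 0, 0, 0, 0, 0, 0, 0, 0, 0, 0, 0, 0, 0, 0, 0, 0],
  "finger_gap": 0.01,
  "force": 40
}}

```text
time_s: 17.45
position: [0.4679, -0.2457, 0.0577]
ee_rot: [3.136, 0.0, 1.244]
contact_force: [4.0, -1.6, 7.0]
width: 0.0249
grasp_force: 39.3
```

Call:
{"api": "shift_gripper", "payload": {
  "increments": [-0.006, 0, 0, 0, 0, 0, -0.012, 0, 0, 0, 0, 0, -0.018, 0, 0, 0, 0, 0, -0.024, 0, 0, 0, 0, 0, -0.03, 0, 0, 0, 0, 0, -0.036, 0, 0, 0, 0, 0, -0.042, 0, 0, 0, 0, 0, -0.044, 0, 0, 0, 0, 0, -0.044, 0, 0, 0, 0, 0]
}}

```text
time_s: 18.58
position: [0.454, -0.2862, 0.0577]
ee_rot: [3.137, -0.001, 1.244]
contact_force: [4.1, 0.5, 6.8]
width: 0.0251
grasp_force: 39.4
```

Call:
{"api": "shift_gripper", "payload": {
  "increments": [-0.002, 0, 0, 0, 0, 0, -0.004, 0, 0, 0, 0, 0, -0.004, 0, 0, 0, 0, 0, -0.004, 0, 0, 0, 0, 0]
}}

```text
time_s: 19.08
position: [0.4532, -0.2884, 0.0577]
ee_rot: [3.137, -0.003, 1.245]
contact_force: [5.5, 3.5, 6.6]
width: 0.0251
grasp_force: 39.4
```

Call:
{"api": "shift_gripper", "payload": {
  "increments": [-0.002, 0, 0, 0, 0, 0, -0.003, 0, 0, 0, 0, 0, -0.003, 0, 0, 0, 0, 0, -0.003, 0, 0, 0, 0, 0]
}}

```text
time_s: 19.58
position: [0.4532, -0.2884, 0.0576]
ee_rot: [3.138, -0.006, 1.247]
contact_force: [5.1, 8.9, 10.0]
width: 0.0249
grasp_force: 39.5
```

The rod is on its stop (the force rises without motion). Relax, release, retreat and check.

Call:
{"api": "shift_gripper", "payload": {
  "increments": [0.002, 0, 0, 0, 0, 0, 0.003, 0, 0, 0, 0, 0, 0.003, 0, 0, 0, 0, 0]
}}

```text
time_s: 19.95
position: [0.4532, -0.2884, 0.0577]
ee_rot: [3.137, -0.003, 1.246]
contact_force: [4.4, 4.4, 7.0]
width: 0.0252
grasp_force: 39.4
```

Call:
{"api": "shift_gripper", "payload": {
  "increments": [0, 0, 0, 0, 0, 0, 0, 0, 0, 0, 0, 0, 0, 0, 0, 0, 0, 0, 0, 0, 0, 0, 0, 0, 0, 0, 0, 0, 0, 0],
  "finger_gap": 0.065
}}

```text
time_s: 20.58
position: [0.4498, -0.2903, 0.0562]
ee_rot: [-3.141, 0.0, 1.244]
contact_force: [0.4, -0.9, 0.5]
width: 0.0646
grasp_force: 0.0
```

Call:
{"api": "shift_gripper", "payload": {
  "increments": [0, 0, -0.02, 0, 0, 0, 0, 0, -0.06, 0, 0, 0, 0, 0, -0.12, 0, 0, 0, -0.04, 0, -0.15, 0, 0, 0, -0.1, 0, -0.15, 0, 0, 0, -0.16, 0, -0.15, 0, 0, 0, -0.2, 0, -0.15, 0, 0, 0, -0.2, 0, -0.15, 0, 0, 0, -0.2, 0, -0.15, 0, 0, 0]
}}

```text
time_s: 21.7
position: [0.3863, -0.4786, 0.206]
ee_rot: [-3.141, -0.001, 1.245]
contact_force: [1.0, 0.2, 0.6]
width: 0.065
grasp_force: 0.0
```

```bash
python3 - <<'E'
from h import *
t=r.grab_frame("top");s=r.grab_frame("scene");cv2.imwrite("pics/g7.png",np.hstack([cv2.resize(t[190:340,140:540],(500,188),interpolation=2),cv2.resize(s[150:270,380:540],(250,188),interpolation=2)]))
D={}
for n,im,(x0,y0,x1,y1) in(("top",t,(400,240,560,320)),("scene",s,(400,195,540,260))):
    k,l,st,c=cv2.connectedComponentsWithStats((im[y0:y1,x0:x1].max(2)<48).astype(np.uint8))
    for i in range(1,k):
        if st[i,4]>20: print(n,st[i]+[x0,y0,0,0,0],np.round(c[i]+[x0,y0],1))
E
```

```text
top [470 271  11  11  89] [474.9 275.9]
top [516 293  15  14 166] [523.  299.7]
scene [500 241  10   7  41] [504.8 245. ]
```

View pics/g7.png

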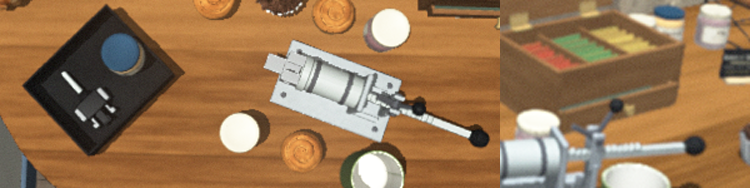

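The knob is now at top (523,299.7), the pawl's ball is still back at (475,276), and the nozzle lies in the tray. Check the rod's travel.

```bash
python3 - <<'E'
from h import *
k=plane("top",(523,299.7),.075);k0=plane("top",(500.8,291.6),.075);N=np.array([.5592,.0207])
print("moved",np.linalg.norm(k-k0),"rod est",np.linalg.norm(k[:2]-N)-.261, "tip est", np.linalg.norm(k[:2]-[.5804,.0864])-.3305)
E
```

```text
moved 0.04491480517873251 rod est 0.06338748712315428 tip est 0.06291092215205896
```

```bash
python3 -c "
from workcell import r
print(r.sign_off())"
```

```text
the job is handed in; nothing more can be done
None
```

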